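Unpin the tipping tray and gather the blanks in its nose

ROBOT

A 7-joint arm with a two-finger parallel gripper is mounted at the origin on a cart in front of the work surface, level with it; the furniture and walls round the work are solid. World frame = base frame: x ahead of the robot, y to its left, z up, the work surface at z = 0. Lengths are in m, angles in rad, forces in N, time in s.
With the tool pointing down it reaches from about 0.4 to 0.85 m from the base axis. Payload 10.4 kg.
Tool frame: the origin (TCP) lies between the finger pads; the fingertips stand 22 mm ahead of it and the grasp point (between the pads) lies 3 mm ahead of it (r.nose_length is the distance from the TCP to the fingertips, in m); z points along the fingers, y is the line along which they close (so a half turn about z gives the same grasp; the last joint's range is limited). The gripper opens to 87 mm and grips with 3 to 60 N. Pads are 19 mm wide; open, the fingers measure 117 mm over their backs; the gripper's body (75 mm by 190 mm) begins 51 mm behind the grasp point.
Start: joints at [1.101, 0.332, -0.065, 1.46, 0.022, 1.35, -0.088], TCP at [0.27, -0.564, 0.22] pointing down, gripper open.
Joint ranges: [-2.6, 2.6], [-0.5, 2.12], [-1.47, 1.34], [0.16, 2.42], [-1.27, 4.41], [0.06, 2.06], [-2.6, 2.6]. Speed limits (rad/s): [2.22, 2.22, 2.79, 2.79, 3.14, 3.14, 3.14].

INTERFACE

Orientations are given as a unit quaternion [x, y, z, w].
In Python, from bench import readout, cams, r gives the robot as it stands. The module is installed in compiled form; this text tells all that it offers.
- The arm moves only by the tool step_arm, never from a script. Its argument "deltas" is a list that holds one entry, the list of rows, each a list of 7 numbers: the turn, a rotation vector about the tool's x, y, z in rad, then the shift along the tool's x, y, z in m, then the opening in per cent of the stroke, from 0 (shut) to 100 (fully open). A call has 1 to 20 rows; each row is the pose to reach, as a shift and turn from the pose commanded when the call began, along the tool's axes at that moment; what a row does not reach only later rows make up. A row lasts 1/8 s, in which the tool goes at most 62.5 mm and 10.7 degrees, less where a joint would pass 70% of its speed; a pose out of reach is approached as far as the arm can. A call with a gripper value outside its range is refused whole. The fingers move at their own pace and stop on an object; "squeeze" is the grip in N (left out, the last holds). Time passes only in rows, so rows that repeat a pose let the fingers close. It gives the time, the measured TCP pose, the force, the opening and the grip force at its end, in the units of the state.
- readout.read_state(): the state, without advancing time (a new reading comes with each control period).
- cams.camera(name): name is "scene" or "side" or "wrist"; returns a dict with "img" (480x640x3 uint8, red, green, blue), "fx", "fy", "cx", "cy" (pixels), "origin" and "rotation" of the camera in the world; the wrist camera has in their place "T_tool_cam" (4x4, takes a point from camera to tool coordinates, whose origin is the TCP and whose axes are the flange's). Camera axes: x right, y up, looking along -z (the intrinsics and any distortion apply to the point x, -y, -z); pixel columns grow to the right and rows downward; lengths in m; the calibration is good to about 2 mm. A picture is of the moment at which its call begins: read the wrist's pose just before it. There is no depth.
- r.close_job(): hands the job in; it is judged then, once.
The state is a dict: "time": time; "joint_positions": joint angles; "joint_vel": joint speeds; "joint_torque": joint torques, N m; "ee_pos": TCP position; "eef_rot": TCP orientation; "ft_force": force on the tool from outside, world axes, zero at the start; "torque": the same for the moment, N m; "width": finger opening in m; "grip_force": force on a finger pad.
Only numpy, scipy, OpenCV 4.12 (cv2) and the standard library are available. Lean on these libraries where they do the work, as an engineer would, in place of code of your own. Each camera call takes 0.05 s, during which the arm holds its last target. There are 200 camera calls.

TASK

The sorting tray is pinned level: draw the red-handled lock pin out of its bore and lay it in the open notches of the pin rest beside it. Then take the tray by its black handle bar and tip it nose-down, at least 30 degrees, until all five brass blanks have slid into the nose corner, keeping every blank in the tray and leaving the things round about alone. Finish holding the tray tipped by the handle like that, so the blanks can be picked out of the corner: do not let go or lower it.

Things in the scene. Friction and masses are not known exactly. Their poses are not given: they have to be found in the camera images.
- tray_stand: Fixed stand of a tipping sorting tray: 8 mm grey base plate, two aluminium cheeks (to y = +-63 mm, z = 84 mm). Origin on the desk below the middle of the tray's hinge axis; x towards the tray's nose (away from the handle), y along the hinge axis towards the black spring drum, z up. Lock pin and pin rest are on the -y side (right, seen from the handle end).
- tip_tray (a joint): Tilt of the tray, rad: 0 = level, positive = nose down and handle up, stop at 0.87. A return spring (0.4 N m/rad, slightly wound when level) and the tray's weight bring it back level when let go; tipping takes about 2 to 5 N at the handle bar. The lock pin in its bore lets it move less than 0.05 rad: draw the pin first, never force it.
- tray_hinge (a point): Middle of the hinge axis, fixed 70 mm above the stand's origin; its axes turn with the tray (x to the nose, y along the hinge, z up out of the tray). Polished steel tray, 0.55 kg, 110 mm wide: floor 3 mm thick, underside on the axis; walls 30 mm high; rear wall 75 mm behind the axis; in front of the axis the side walls run together at a right angle into the nose.
- tray_handle (a point): Middle of the black handle bar, 12 mm diameter, 80 mm long, along the hinge axis. Tray level: 105 mm behind and 52 mm above the axis (z = 122 mm), 30 mm behind the rear wall and 22 mm above the rim, so open fingers from above clear the tray. It goes round the axis on a 117 mm radius. The bar can turn between the pads, so the gripper may keep pointing down. Axes as tray_hinge.
- tray_nose (a point): Inner corner of the tray's nose at floor level, 49 mm in front of the hinge axis; turns with the tray. Axes as tray_hinge.
- lock_pin: Loose lock pin, about 70 g, lying nearly level. Origin mid of its red flat-sided grip (36 mm long, 14 wide, 18 high), within 5 mm of its balance point; y axis along the 10 mm steel shank, tip 60 mm from the origin. Collars of 22 mm diameter at y = +-18 to +-22 mm; 10 mm tail to y = -40 mm. Starts with about 38 mm of shank in the bore; draw it straight out along the stand's -y, 42 mm or more.
- pin_bore (a point): Mouth of the 11 mm bore, on the outer face of the lock block (stand frame -45, -81, 52 mm). The block spans x -60 to -30, y -57 to -81, z 8 to 67 mm; the bore runs along y through it and a lug under the tray. Axes as the stand's.
- pin_rest (a point): Middle of the pin's grip when parked (stand frame -95, -155, 40 mm): the pin lies along the stand's y in open-topped notches of two 6 mm uprights, 31 mm to either side of this point, carrying shank and tail just outside the collars (about 5 mm end play each way). Notches 14 mm wide, floor 5 mm below this point, flared lead-ins to 15 mm above it; 56 mm clear between the uprights.
- blank_1: Loose polished brass disc (pendant blank), 20 mm diameter, 6 mm thick, 16 g, in the tray; origin at the centre of one flat face. It slides easily on the polished steel (friction about 0.2).
- blank_2: Loose polished brass disc (pendant blank), 20 mm diameter, 6 mm thick, 16 g, in the tray; origin at the centre of one flat face. It slides easily on the polished steel (friction about 0.2).
- blank_3: Loose polished brass disc (pendant blank), 20 mm diameter, 6 mm thick, 16 g, in the tray; origin at the centre of one flat face. It slides easily on the polished steel (friction about 0.2).
- blank_4: Loose polished brass disc (pendant blank), 20 mm diameter, 6 mm thick, 16 g, in the tray; origin at the centre of one flat face. It slides easily on the polished steel (friction about 0.2).
- blank_5: Loose polished brass disc (pendant blank), 20 mm diameter, 6 mm thick, 16 g, in the tray; origin at the centre of one flat face. It slides easily on the polished steel (friction about 0.2).
- dish: Bystander: shallow round steel dish, 64 mm wide, 15 mm high. Leave alone. Origin under its middle.
- flux_jar: Bystander: glass jar with a white lid, 52 mm wide, 56 mm high. Leave alone. Origin under its middle.
- tweezers: Bystander: fine steel tweezers, 126 mm long. Leave alone. Origin under its middle.
- loupe: Bystander: black eye loupe, 33 mm wide, 20 mm high. Leave alone. Origin under its middle.
- tissues: Bystander: pale green tissue pack, 75 x 110 x 30 mm. Leave alone. Origin under its middle.
- hammer: Bystander: small brass-headed hammer with a wooden handle, 168 mm long. Leave alone. Origin under its middle.

How it is judged:
On the way, in this order (a step that is already met when the one before it is completed fails the run):
1. the lock pin is out of its bore and lies, let go, in both notches of the pin rest (x of lock_pin in the frame of pin_rest between -0.005 and 0.005 m and y of lock_pin in the frame of pin_rest between -0.01 and 0.01 m and z of lock_pin in the frame of pin_rest between -0.004 and 0.004 m and angle between the y axis of lock_pin and the y axis of tray_stand, either way round below 0.1 rad and contact force between the fingers and lock_pin below 0.1 N), for 0.2 s.
2. the tray is tipped by its handle and all five blanks have come to rest in its nose corner (value of joint tip_tray above 0.5 rad and contact force between the fingers and tip_tray above 0.5 N and distance between each of blank_1, blank_2, blank_3, blank_4, blank_5 and tray_nose below 0.07 m and linear speed of each of blank_1, blank_2, blank_3, blank_4, blank_5 below 0.02 m/s), for 0.2 s.
At the end, for the whole second after the job is handed in: The tray is held by the gripper, still, tipped 0.5 rad (29 degrees) or more nose-down; each of the five blanks rests within 70 mm of the nose corner; the lock pin lies untouched in the two notches of its rest (within 5 mm across, 10 mm along, 4 mm in height, 0.1 rad in direction) (all of step 1 and all of step 2 and value of joint tip_tray below 0.89 rad and not (velocity of joint tip_tray above 0.1 rad/s) and not (velocity of joint tip_tray below -0.1 rad/s)); the arm keeps its last pose, push and grip.
It fails at once if a blank leaves the tray (distance between any of blank_1, blank_2, blank_3, blank_4, blank_5 and tray_hinge above 0.105 m).
It fails at once if a bystander is pushed more than 20 mm from its place (distance of any of dish, flux_jar, tweezers, loupe, tissues, hammer from where it was at the start of the episode above 0.02 m).
It also fails if it takes over 48 s, if anything falls off the work surface, if the arm or the gripper's body presses on something with over 40 N, if the wrist force passes 120 N, or if a joint passes its speed limit or range.

## Working session

There is one attempt and no reset: what is moved stays moved. The work goes in short steps, Python scripts to look and compute and a tool call to move; the robot and the scene stay as the last step left them, time stands still between calls to the robot, and variables do not carry over. Pictures are saved under pics/ and viewed, at most 10 in all, crops included, and the job is handed in when it is done.

Besides the shell and the picture viewer there is one more tool, called by a JSON object that holds its "method" and its "body". step_arm: Moves the arm, as the interface text tells. Its arguments: {"type":"object","properties":{"deltas":{"type":"array"},"squeeze":{"type":"number"}},"required":["deltas"]}

```bash
mkdir -p pics; python3 - <<'E'
from bench import readout,cams,r
import cv2
s=readout.read_state();print(s)
for n in("scene","side"):
    c=cams.camera(n);cv2.imwrite(f"pics/{n}0.png",c["img"][:,:,::-1])
    print(n,{k:v for k,v in c.items() if k!="img"})
c=cams.camera("wrist");print({k:v for k,v in c.items() if k!="img"})
E
```

```text
{'time': 0.0, 'joint_positions': array([ 1.10138877,  0.33285721, -0.06473043,  1.46095957,  0.02161088,
        1.34988465, -0.08848658]), 'joint_vel': array([-6.44290562e-04,  5.20310044e-04, -7.13387719e-05, -8.74208917e-04,
       -1.35400245e-03, -2.46441807e-03, -4.61605453e-04]), 'joint_torque': array([-1.39680673e-03, -6.23265123e+01,  2.44767900e-02, -3.89895308e+01,
       -6.13124203e-02,  3.99200572e-02,  1.47942937e-04]), 'ee_pos': array([ 0.26989216, -0.56328448,  0.21895446]), 'eef_rot': array([ 9.75141444e-01,  2.21582188e-01, -1.88864850e-04, -6.80574175e-04]), 'ft_force': array([ 0.10910472,  0.45882311, -0.10746261]), 'torque': array([ 0.01514009, -0.03326541, -0.04119963]), 'grip_force': 0.0, 'width': 0.08695741778363437}
scene {'fx': 452.40810980057324, 'fy': 452.40810980057324, 'cx': 319.00761821601213, 'cy': 235.75035356518413, 'origin': array([0.02507444, 0.71763254, 1.00243128]), 'rotation': array([-0.11802698,  0.36694164,  0.88269952, -0.26882154])}
side {'fx': 497.8292380419342, 'fy': 497.8292380419342, 'cx': 325.6152993591763, 'cy': 238.04515417895277, 'origin': array([ 0.51728846, -1.19774638,  1.11810538]), 'rotation': array([ 0.41389775, -0.00305126, -0.01299567,  0.9102255 ])}
{'fx': 357.77948907319706, 'fy': 357.77948907319706, 'cx': 318.00006097488455, 'cy': 240.95422417843267, 'T_tool_cam': array([[-5.90180485e-04,  9.66296716e-01,  2.57430199e-01,
         7.08494327e-02],
       [ 9.99999807e-01,  5.20209687e-04,  3.39911397e-04,
        -6.93953044e-04],
       [ 1.94537584e-04,  2.57430350e-01, -9.66296837e-01,
        -1.64401902e-01],
       [ 0.00000000e+00,  0.00000000e+00,  0.00000000e+00,
         1.00000000e+00]])}
```

View pics/scene0.png

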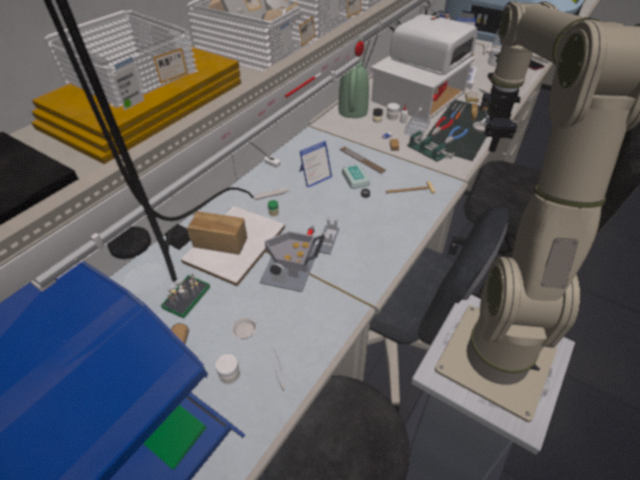

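View pics/side0.png

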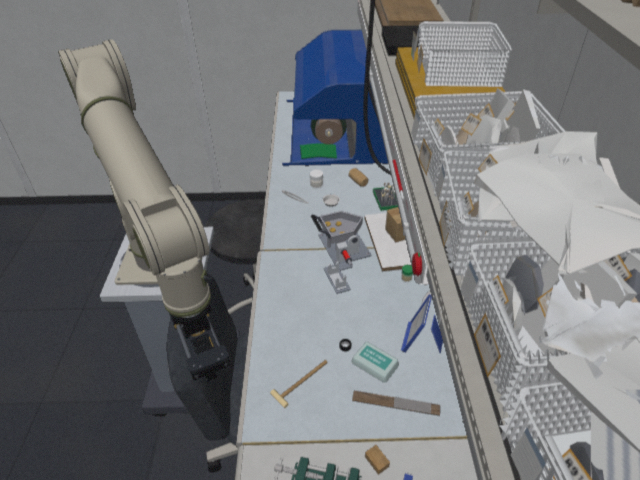

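The scene picture shows the tray at about (293,250), its handle at about (318,246), the pin at (311,232) and the rest at (330,235). In the side picture the tray is at about (338,225), the pin at (346,254) and the rest at (338,280). I'll take enlarged crops next.

```bash
python3 - <<'E'
import cv2
a=cv2.imread("pics/scene0.png")[210:300,250:370];b=cv2.imread("pics/side0.png")[200:300,300:380]
cv2.imwrite("pics/a.png",cv2.resize(a,None,fx=6.5,fy=6.5,interpolation=cv2.INTER_CUBIC))
cv2.imwrite("pics/b.png",cv2.resize(b,None,fx=6,fy=6,interpolation=cv2.INTER_CUBIC))
E
```

```text
(no output)
```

View pics/a.png

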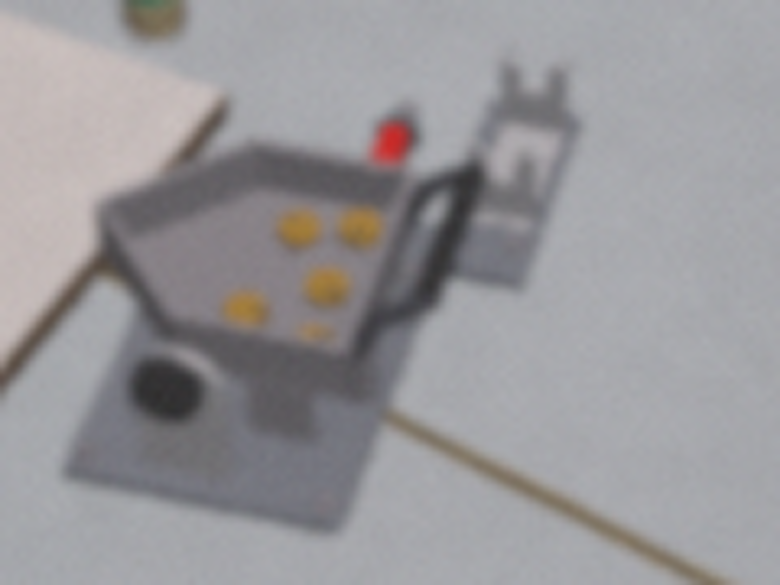

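View pics/b.png

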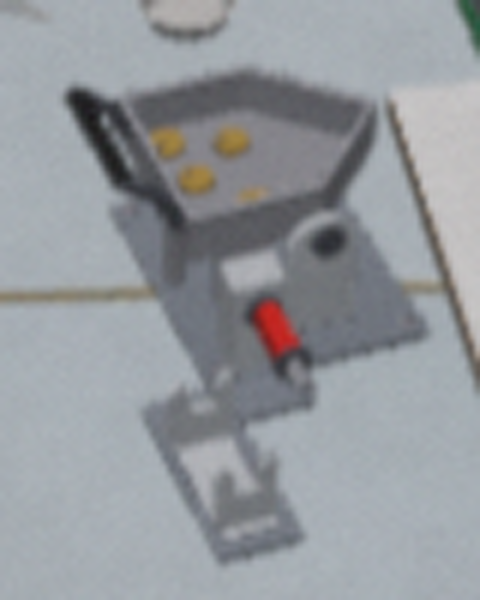

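The scene crop shows the handle bar running from (475,172) to (432,297), the pin grip at (392,142) and the nose rim at (103,208). In the side crop the handle runs from (78,95) to (125,185), the pin grip is at (276,332) and the nose rim is at (375,105). I'll fit the stand pose to these.

```bash
cat > h.py <<'E'
import numpy as np
from scipy.spatial.transform import Rotation as R
from scipy.optimize import least_squares
def proj(c,P,o=None,Rm=None):
    o=c["origin"] if o is None else o; Rm=R.from_quat(c["rotation"]).as_matrix() if Rm is None else Rm
    p=(np.atleast_2d(P)-o)@Rm
    return np.c_[c["cx"]+c["fx"]*p[:,0]/-p[:,2], c["cy"]-c["fy"]*p[:,1]/-p[:,2]]
def wristcam(c,s):
    T=c["T_tool_cam"];Rt=R.from_quat(s["eef_rot"]).as_matrix()
    return s["ee_pos"]+Rt@T[:3,3], Rt@T[:3,:3]
def stand(p,P):
    P=np.atleast_2d(P); return P@R.from_euler('z',p[2]).as_matrix().T+np.r_[p[0],p[1],0]
def totool(s,P): return R.from_quat(s["eef_rot"]).inv().apply(P-s["ee_pos"])
E
python3 - <<'E'
from h import *
from bench import cams,readout
S=np.array([[-.105,-.04,.122],[-.105,.04,.122],[-.045,-.103,.052],[.053,0,.103]])
a=np.array([[475,172],[432,297],[392,142],[103,208]]);b=np.array([[78,95],[125,185],[276,332],[375,105]])
ca,cb=cams.camera("scene"),cams.camera("side")
a=[250,210]+(a+.5)/6.5-.5; b=[300,200]+(b+.5)/6-.5
f=lambda p:np.r_[(proj(ca,stand(p,S))-a).ravel(),(proj(cb,stand(p,S))-b).ravel()]
best=min((least_squares(f,[.5,0,y]) for y in np.arange(-3,3,1)),key=lambda q:q.cost)
p=best.x;print(p,np.round(best.fun.reshape(-1,2),1))
s=readout.read_state()
print("pin,rest,handle",stand(p,[[-.045,-.103,.052],[-.095,-.155,.04],[-.105,0,.122]]))
print(R.from_quat(s["eef_rot"]).as_matrix().round(3))
E
```

```text
[0.61285761 0.04908261 0.30945744] [[  0.1  -0.5]
 [ -1.6   0.6]
 [ -0.4   2.7]
 [ -0.5  -2.4]
 [  7.3  15.3]
 [ -8.6 -14.9]
 [ -0.8   1. ]
 [ -0.2   0.1]]
pin,rest,handle [[ 0.60136298 -0.06272916  0.052     ]
 [ 0.56957421 -0.1274862   0.04      ]
 [ 0.51284522  0.01710572  0.122     ]]
[[ 0.902  0.432 -0.   ]
 [ 0.432 -0.902  0.001]
 [-0.    -0.001 -1.   ]]
```

```bash
python3 - <<'E'
from h import *
from bench import cams,readout
S=np.array([[-.105,-.04,.122],[-.105,.04,.122],[-.045,-.103,.052],[.053,0,.103]])
a=np.array([[475,172],[432,297],[392,142],[103,208]]);b=np.array([[125,185],[78,95],[276,332],[375,105]])
ca,cb=cams.camera("scene"),cams.camera("side")
a=[250,210]+(a+.5)/6.5-.5; b=[300,200]+(b+.5)/6-.5
f=lambda p:np.r_[(proj(ca,stand(p,S))-a).ravel(),(proj(cb,stand(p,S))-b).ravel()]
best=min((least_squares(f,[.5,0,y]) for y in np.arange(-3,3,1)),key=lambda q:q.cost)
p=best.x;print(p,np.round(best.fun.reshape(-1,2),1)); np.save("p.npy",p)
s=readout.read_state()
P=stand(p,[[-.045,-.103,.052],[-.095,-.155,.04],[-.105,0,.122]])
print("pin,rest,handle",P)
for y in(0,np.pi):
    G=R.from_matrix(np.c_[[-np.sin(p[2]),np.cos(p[2]),0],[np.cos(p[2]),np.sin(p[2]),0],[0,0,-1.]])*R.from_euler('z',y)
    print("turn",(R.from_quat(s["eef_rot"]).inv()*G).as_rotvec())
    print("to pin view (y-.06, z .2)",totool(s,stand(p,[[-.07,-.15,.22]])))
E
```

```text
[0.61193341 0.04970995 0.33722392] [[ 0.2 -1.1]
 [-0.7  0.2]
 [-1.   2.4]
 [-0.6 -1.8]
 [-0.2  0.7]
 [-1.1  0.6]
 [-0.1  0.9]
 [-0.6 -0.3]]
pin,rest,handle [[ 0.60354743 -0.06237785  0.052     ]
 [ 0.57356876 -0.12799248  0.04      ]
 [ 0.51284735  0.01496874  0.122     ]]
turn [-1.63379968e-04 -1.72323101e-04 -1.46121900e+00]
to pin view (y-.06, z .2) [[ 4.87331883e-01 -2.63916150e-01 -3.38932267e-04]]
turn [-1.77561867e-04  1.68346855e-04  1.68037364e+00]
to pin view (y-.06, z .2) [[ 4.87331883e-01 -2.63916150e-01 -3.38932267e-04]]
```

{"method": "step_arm", "body": {"deltas": [[[0, 0, -0.12, 0.04, -0.022, 0, 100], [0, 0, -0.24, 0.08, -0.044, 0, 100], [0, 0, -0.37, 0.122, -0.066, 0, 100], [0, 0, -0.49, 0.162, -0.088, 0, 100], [0, 0, -0.61, 0.203, -0.11, 0, 100], [0, 0, -0.73, 0.244, -0.132, 0, 100], [0, 0, -0.85, 0.284, -0.154, 0, 100], [0, 0, -0.97, 0.325, -0.176, 0, 100], [0, 0, -1.1, 0.365, -0.198, 0, 100], [0, 0, -1.22, 0.406, -0.22, 0, 100], [0, 0, -1.34, 0.447, -0.242, 0, 100], [0, 0, -1.461, 0.487, -0.264, 0, 100], [0, 0, -1.461, 0.487, -0.264, 0, 100], [0, 0, -1.461, 0.487, -0.264, 0, 100], [0, 0, -1.461, 0.487, -0.264, 0, 100]]]}}

```text
time: 2.22
ee_pos: [0.5947, -0.1167, 0.2198]
eef_rot: [0.58, 0.815, -0.0, 0.0]
ft_force: [-0.5, 0.0, -0.3]
width: 0.0869
grip_force: 0.0
```

```bash
python3 - <<'E'
from bench import readout,cams
import cv2
s=readout.read_state();c=cams.camera("wrist");print(s["ee_pos"],s["joint_positions"].round(2))
i=c["img"][:,:,::-1].copy();cv2.imwrite("pics/w1raw.png",i);cv2.imwrite("pics/w1.png",cv2.resize(i,(800,600),interpolation=cv2.INTER_CUBIC))
E
```

```text
[ 0.5947169  -0.11668337  0.21977817] [ 0.55  0.34 -0.55  1.49  0.18  1.36  0.33]
```

View pics/w1.png

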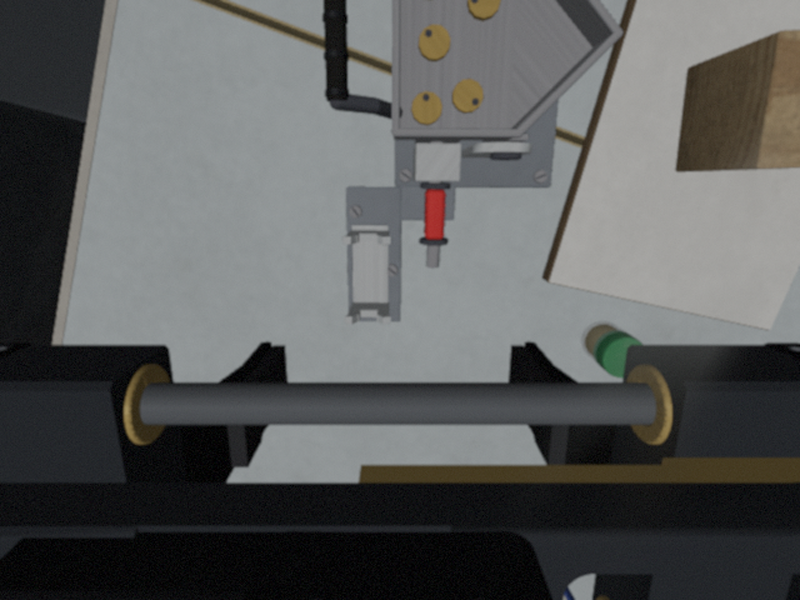

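The wrist view shows the pin grip centred at (434,214), the block's top corners at (416,181) and (461,181), the handle's near end at (337,97), and the rest uprights at about (370,232) and (369,316). I'll refine the fit with these.

```bash
python3 - <<'E'
from h import *
from bench import cams,readout
s=readout.read_state();c=cams.camera("wrist");o,Rm=wristcam(c,s)
S=np.array([[-.045,-.103,.052],[-.06,-.081,.067],[-.03,-.081,.067],[-.105,-.04,.122],[-.045,-.143,.052]])
w=(np.array([[434.5,214],[416,181],[461,181],[337,99],[432.5,267]])+.5)*.8-.5
f=lambda p:(proj(c,stand(p,S),o,Rm)-w).ravel()
p0=np.load("p.npy");q=least_squares(f,p0);p=q.x;print(p0,p,f(p0).reshape(-1,2).round(1),f(p).reshape(-1,2).round(1))
np.save("p.npy",p)
for z in(.04,.055):print("rest uprights px in view",((proj(c,stand(p,[[-.095,-.124,z],[-.095,-.186,z]]),o,Rm)+.5)/.8-.5).round(0))
G=R.from_matrix(np.c_[[-np.sin(p[2]),np.cos(p[2]),0],[np.cos(p[2]),np.sin(p[2]),0],[0,0,-1.]])
print("turn",(R.from_quat(s["eef_rot"]).inv()*G).as_rotvec(), "pin",totool(s,stand(p,[[-.045,-.105,.057]])))
i=c["img"][120:270,240:400,::-1]
import cv2;cv2.imwrite("pics/w2.png",cv2.resize(i,None,fx=4,fy=4,interpolation=cv2.INTER_CUBIC))
E
```

```text
[0.61193341 0.04970995 0.33722392] [0.61522555 0.05115427 0.31512765] [[-1.5  0.1]
 [-2.4  1.7]
 [-3.4  1.6]
 [-2.5  5.3]
 [-0.6  0.8]] [[-0.  -1.4]
 [-0.3 -0.3]
 [-1.3  0.4]
 [ 1.4  1.1]
 [-0.1 -0.5]]
rest uprights px in view [[367. 238.]
 [367. 315.]]
rest uprights px in view [[366. 240.]
 [366. 321.]]
turn [-0.00028831  0.00070669  0.01943957] pin [[0.04772593 0.02743389 0.16279935]]
```

View pics/w2.png

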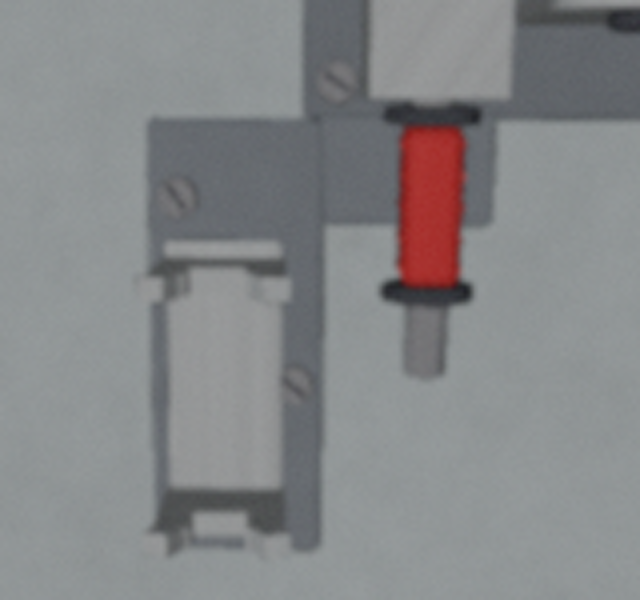

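The crop puts the rest notches' middle lines at (213,288) and (214,543), which match the fit within 1 px, and the pin grip at (432,205). The fit is good, so I'll descend onto the pin.

{"method": "step_arm", "body": {"deltas": [[[0, 0, 0.019, 0.02, 0.012, 0.02, 45], [0, 0, 0.019, 0.048, 0.0275, 0.05, 45], [0, 0, 0.019, 0.048, 0.0275, 0.085, 45], [0, 0, 0.019, 0.048, 0.0275, 0.115, 45], [0, 0, 0.019, 0.048, 0.0275, 0.14, 45], [0, 0, 0.019, 0.048, 0.0275, 0.155, 45], [0, 0, 0.019, 0.048, 0.0275, 0.163, 45], [0, 0, 0.019, 0.048, 0.0275, 0.163, 45]]]}}

```text
time: 3.32
ee_pos: [0.6054, -0.0609, 0.0569]
eef_rot: [0.586, 0.81, 0.0, 0.0]
ft_force: [0.0, -0.7, 0.4]
width: 0.0392
grip_force: 0.0
```

```bash
python3 - <<'E'
from h import *
from bench import cams,readout
import cv2
s=readout.read_state();p=np.load("p.npy");print(s["ft_force"],totool(s,stand(p,[[-.045,-.105,.057]])))
i=cams.camera("wrist")["img"][:,:,::-1];cv2.imwrite("pics/w3.png",i)
E
```

```text
[ 0.01698126 -0.65202153  0.43293757] [[-0.00151481 -0.00088364 -0.00013784]]
```

View pics/w3.png

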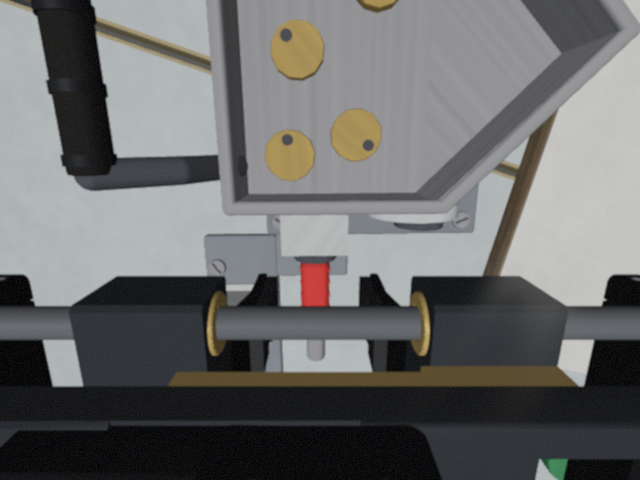

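The pin grip at (315,285) sits centrally between the fingers at (262) and (374). I'll close on it.

{"method": "step_arm", "body": {"deltas": [[[0, 0, 0, 0, 0, 0, 25], [0, 0, 0, 0, 0, 0, 10], [0, 0, 0, 0, 0, 0, 5], [0, 0, 0, 0, 0, 0, 5], [0, 0, 0, 0, 0, 0, 5]]], "squeeze": 20}}

```text
time: 4.0
ee_pos: [0.6044, -0.0614, 0.057]
eef_rot: [0.586, 0.81, -0.001, -0.0]
ft_force: [-7.7, -0.8, 7.7]
width: 0.0057
grip_force: 7.4
```

```bash
python3 - <<'E'
from bench import cams,readout
import cv2,numpy as np
s=readout.read_state();print(s["width"],s["grip_force"],s["ft_force"],s["torque"])
i=cams.camera("wrist")["img"][180:380,200:440,::-1]
j=cams.camera("side")["img"][190:310,280:400,::-1]
cv2.imwrite("pics/w4.png",np.hstack([cv2.resize(i,(480,400),interpolation=cv2.INTER_CUBIC),cv2.resize(j,(400,400),interpolation=cv2.INTER_CUBIC)])[:,:800])
E
```

```text
0.005723656083817375 7.415656558005139 [-7.6614548  -0.80728352  7.70424394] [-0.4194587   1.49480029  0.05254703]
```

View pics/w4.png

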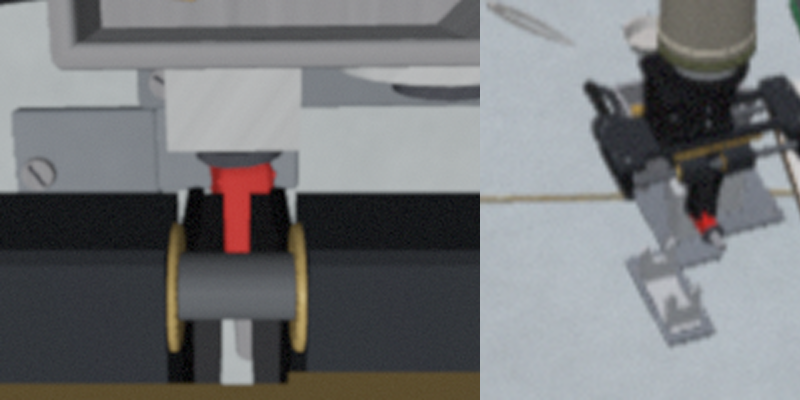

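The left half shows the fingers pinched to about 6 mm above the grip, with the 14 mm red grip at (243,180) wider than the gap. They seem to have ridden up on it, so I'll check the tip length and reopen.

{"method": "step_arm", "body": {"deltas": [[[0, 0, 0, 0, 0, 0, 30], [0, 0, 0, 0, 0, 0, 45], [0, 0, 0, 0, 0, 0, 45]]]}}

```text
time: 4.47
ee_pos: [0.6055, -0.0606, 0.0567]
eef_rot: [0.586, 0.81, 0.0, 0.0]
ft_force: [-0.5, -0.4, 0.5]
width: 0.0272
grip_force: 0.0
```

```bash
python3 - <<'E'
from h import *
from bench import cams,readout,r
import cv2
s=readout.read_state();print(r.nose_length,s["width"],s["ft_force"],s["ee_pos"])
c=cams.camera("side");q=R.from_quat(s["eef_rot"])
i=c["img"][:,:,::-1].copy()
T=s["ee_pos"]+q.apply([[-.01,-.0196,.022],[-.01,.0196,.022],[-.01,.0196,.0]]);P=proj(c,T)
pin=proj(c,stand(np.load("p.npy"),[[-.045,-.103,.052],[-.045,-.143,.052]]));print(P,pin)
x0,y0=300,210
z=cv2.resize(i[y0:y0+80,x0:x0+100],None,fx=7,fy=7,interpolation=cv2.INTER_CUBIC)
for a in P: cv2.circle(z,tuple(int(v) for v in (a-[x0,y0]+.5)*7),2,(0,255,0),-1)
for a in pin: cv2.circle(z,tuple(int(v) for v in (a-[x0,y0]+.5)*7),2,(255,0,0),-1)
cv2.imwrite("pics/s5.png",z)
E
```

```text
0.022 0.027159086314744445 [-0.45959383 -0.36860764  0.51068194] [ 0.60548211 -0.06062684  0.0567339 ]
[[341.2564997  262.96040701]
 [352.87286241 259.99299903]
 [353.08688661 254.88599914]] [[345.67734729 255.43818861]
 [350.40554637 263.80442344]]
```

View pics/s5.png

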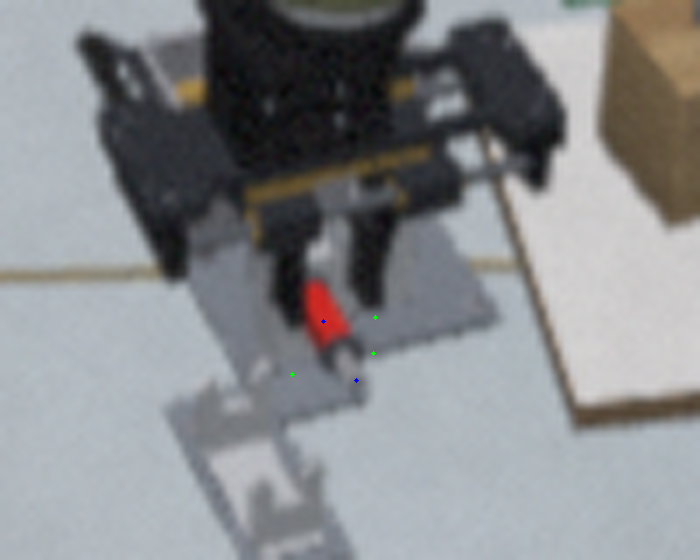

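The side crop shows the tips at (290,325) and (368,305), while the stated length predicts (292,374) and (373,352). The real tips are therefore about 25 mm higher, near the TCP, and the first wrist view agrees (tip gap of 182 px gives a depth of 171 mm rather than 196 mm). Lowering 20 mm is safe under either reading.

{"method": "step_arm", "body": {"deltas": [[[0, 0, 0, -0.002, 0, 0.005, 45], [0, 0, 0, -0.002, 0, 0.01, 45], [0, 0, 0, -0.002, 0, 0.015, 45], [0, 0, 0, -0.002, 0, 0.02, 45], [0, 0, 0, -0.002, 0, 0.02, 45]]]}}

```text
time: 5.15
ee_pos: [0.6056, -0.0626, 0.0362]
eef_rot: [0.586, 0.81, -0.0, -0.0]
ft_force: [-0.2, 0.1, 0.1]
width: 0.0393
grip_force: 0.0
```

{"method": "step_arm", "body": {"deltas": [[[0, 0, 0, 0, 0, 0, 25], [0, 0, 0, 0, 0, 0, 10], [0, 0, 0, 0, 0, 0, 5], [0, 0, 0, 0, 0, 0, 5], [0, 0, 0, 0, 0, 0, 5]]], "squeeze": 20}}

```text
time: 5.78
ee_pos: [0.6055, -0.0629, 0.0368]
eef_rot: [0.586, 0.81, -0.0, -0.0]
ft_force: [-4.7, -0.8, 2.7]
width: 0.014
grip_force: 19.7
```

{"method": "step_arm", "body": {"deltas": [[[0, 0, 0, -0.002, -0.0006, -0.0003, 5], [0, 0, 0, -0.006, -0.0006, -0.0003, 5], [0, 0, 0, -0.012, -0.0006, -0.0003, 5], [0, 0, 0, -0.018, -0.0006, -0.0003, 5], [0, 0, 0, -0.024, -0.0006, -0.0003, 5], [0, 0, 0, -0.024, -0.0006, -0.0003, 5]]]}}

```text
time: 6.52
ee_pos: [0.6131, -0.0866, 0.0371]
eef_rot: [0.587, 0.81, -0.0, 0.0]
ft_force: [-1.1, -1.5, -0.5]
width: 0.0138
grip_force: 19.8
```

{"method": "step_arm", "body": {"deltas": [[[0, 0, 0, -0.006, 0, 0, 5], [0, 0, 0, -0.014, 0, 0, 5], [0, 0, 0, -0.022, 0, 0, 5], [0, 0, 0, -0.03, 0, 0, 5], [0, 0, 0, -0.036, 0, 0, 5], [0, 0, 0, -0.036, 0, -0.02, 5], [0, 0, 0, -0.036, 0, -0.05, 5], [0, 0, 0, -0.036, 0, -0.06, 5], [0, 0, 0, -0.036, 0, -0.06, 5]]]}}

```text
time: 7.65
ee_pos: [0.6246, -0.1197, 0.0981]
eef_rot: [0.586, 0.81, 0.0, 0.001]
ft_force: [0.1, -1.1, -1.1]
width: 0.0141
grip_force: 19.8
```

```bash
python3 - <<'E'
from h import *
from bench import cams,readout
import cv2
s=readout.read_state();p=np.load("p.npy");print(s["ee_pos"],s["width"],s["ft_force"])
c=cams.camera("wrist");i=c["img"][:,:,::-1]
d=cams.camera("side")["img"][215:315,300:400,::-1]
cv2.imwrite("pics/w6.png",np.hstack([cv2.resize(i[190:390,220:420],(400,400),interpolation=cv2.INTER_CUBIC),cv2.resize(d,(400,400),interpolation=cv2.INTER_CUBIC)]))
np.save("w6s.npy",np.r_[s["ee_pos"],s["eef_rot"]])
# grasp offset along pin: TCP in stand frame at grasp
g=lambda x:R.from_euler('z',-p[2]).apply(np.array(x)-np.r_[p[:2],0])
print("TCP stand at grasp",g([.6055,-.0629,.0368]),"now",g(s["ee_pos"]))
E
```

```text
[ 0.62458378 -0.11970459  0.0980573 ] 0.014072457005566382 [ 0.14540855 -1.06676723 -1.13602372]
TCP stand at grasp [-0.04459637 -0.10542356  0.0368    ] now [-0.04405823 -0.16534569  0.0980573 ]
```

View pics/w6.png

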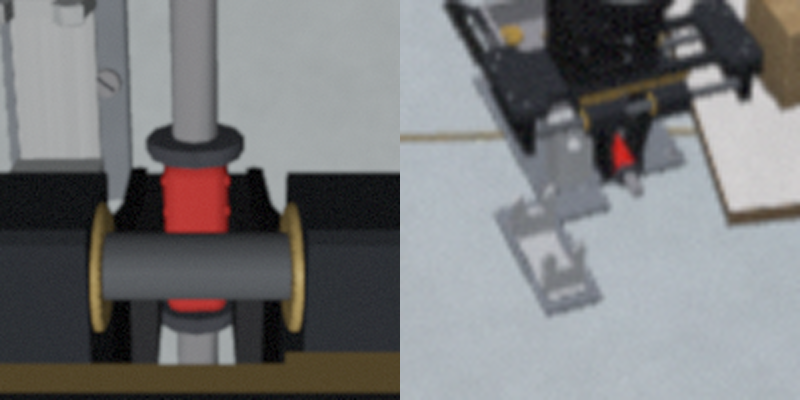

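The left half shows the pin held squarely between its collars, (195,145) and (197,318); it is out of the bore and level. I'll move over the rest and come down.

{"method": "step_arm", "body": {"deltas": [[[0, 0, 0, 0.003, -0.015, 0, 5], [0, 0, 0, 0.006, -0.035, 0, 5], [0, 0, 0, 0.0088, -0.0504, 0, 5], [0, 0, 0, 0.0088, -0.0504, 0.015, 5], [0, 0, 0, 0.0088, -0.0504, 0.03, 5], [0, 0, 0, 0.0088, -0.0504, 0.045, 5], [0, 0, 0, 0.0088, -0.0504, 0.055, 5], [0, 0, 0, 0.0088, -0.0504, 0.055, 5]]]}}

```text
time: 8.75
ee_pos: [0.573, -0.127, 0.0409]
eef_rot: [0.586, 0.81, -0.0, -0.001]
ft_force: [-0.4, 0.7, -1.2]
width: 0.0138
grip_force: 19.8
```

```bash
python3 - <<'E'
from h import *
from bench import cams,readout
s=readout.read_state();p=np.load("p.npy")
print(totool(s,stand(p,[[-.0945,-.1565,.0248]])),s["ft_force"],s["width"])
E
```

```text
[[-0.00025546  0.00082719  0.01611116]] [-0.37711212  0.72475176 -1.16804321] 0.013775301743728263
```

{"method": "step_arm", "body": {"deltas": [[[0, 0, 0, 0, 0.0006, 0.005, 5], [0, 0, 0, 0, 0.0006, 0.01, 5], [0, 0, 0, 0, 0.0006, 0.013, 5], [0, 0, 0, 0, 0.0006, 0.0155, 5], [0, 0, 0, 0, 0.0006, 0.0155, 5]]]}}

```text
time: 9.38
ee_pos: [0.5744, -0.127, 0.0269]
eef_rot: [0.586, 0.81, 0.0, 0.0]
ft_force: [1.2, 0.6, 1.6]
width: 0.0138
grip_force: 20.0
```

{"method": "step_arm", "body": {"deltas": [[[0, 0, 0, 0, -0.0003, 0.001, 5], [0, 0, 0, 0, -0.0003, 0.002, 5], [0, 0, 0, 0, -0.0003, 0.002, 5]]]}}

```text
time: 9.75
ee_pos: [0.5744, -0.127, 0.0259]
eef_rot: [0.586, 0.81, 0.0, 0.001]
ft_force: [-3.8, 1.9, 12.9]
width: 0.0139
grip_force: 20.0
```

{"method": "step_arm", "body": {"deltas": [[[0, 0, 0, 0, 0.0003, -0.0015, 5], [0, 0, 0, 0, 0.0003, -0.0015, 20], [0, 0, 0, 0, 0.0003, -0.0015, 30], [0, 0, 0, 0, 0.0003, -0.0015, 40], [0, 0, 0, 0, 0.0003, -0.0015, 40]]]}}

```text
time: 10.38
ee_pos: [0.574, -0.1271, 0.0259]
eef_rot: [0.586, 0.81, -0.0, -0.0]
ft_force: [-0.0, 0.4, 1.1]
width: 0.0328
grip_force: 0.0
```

```bash
cat > red.py <<'E'
from h import *
from bench import cams,readout
import cv2
s=readout.read_state();p=np.load("p.npy");print(s["width"],s["ft_force"],s["ee_pos"])
for n in("wrist","side","scene"):
    c=cams.camera(n);o,Rm=wristcam(c,s) if n=="wrist" else (None,None)
    e=proj(c,stand(p,[[-.095,-.155,.04]]),o,Rm)[0]
    h=cv2.cvtColor(c["img"],cv2.COLOR_RGB2HSV)
    m=((h[...,0]<8)|(h[...,0]>172))&(h[...,1]>150)&(h[...,2]>80)
    v,u=np.nonzero(m);k=np.hypot(u-e[0],v-e[1])<(60 if n=="wrist" else 10)
    u,v=u[k],v[k]
    if len(u): print(n,"expected",e.round(1),"red",u.mean().round(1),v.mean().round(1),"n",len(u),"box",u.min(),u.max(),v.min(),v.max(),"tilt",np.polyfit(v,u,1)[0].round(3) if np.ptp(v)>2 else 0)
    else: print(n,e,"none")
E
python3 red.py
```

```text
0.03278382315519539 [-0.04026454  0.42074397  1.1476206 ] [ 0.57399221 -0.12708088  0.02594796]
wrist expected [315.8 303.1] red 318.4 296.6 n 1189 box 303 334 272 345 tilt -0.0
side expected [336.5 273.1] red 336.2 270.9 n 37 box 333 339 267 275 tilt 0.357
scene expected [328.9 228.5] red 329.5 226.9 n 31 box 327 332 224 230 tilt -0.357
```

{"method": "step_arm", "body": {"deltas": [[[0, 0, 0, 0, 0, -0.01, 40], [0, 0, 0, 0, 0, -0.03, 40], [0, 0, 0, 0, 0, -0.07, 40], [0, 0, 0, 0, 0, -0.12, 40], [0, 0, 0, -0.03, 0, -0.17, 45], [0, 0, 0, -0.04, 0, -0.19, 45], [0, 0, 0, -0.04, 0, -0.19, 45]]]}}

```text
time: 11.4
ee_pos: [0.5875, -0.1659, 0.219]
eef_rot: [0.587, 0.81, 0.001, 0.002]
ft_force: [-0.2, 0.2, -0.6]
width: 0.0386
grip_force: 0.0
```

```bash
python3 red.py; python3 - <<'E'
from h import *
from bench import cams,readout
s=readout.read_state();p=np.load("p.npy");c=cams.camera("wrist");o,Rm=wristcam(c,s)
P=[[-.095+a*.007,-.155+b*.018,z] for z in(.04,.049) for a in(-1,1) for b in(-1,1)]
print(proj(c,stand(p,P),o,Rm).round(1).tolist())
i=c["img"].astype(int)
e=proj(c,stand(p,[[-.095,-.155,.049]]),o,Rm)[0].round().astype(int);print(e)
# column profile along the pin
for v in range(e[1]-50,e[1]+50,4):print(v,i[v,e[0]].tolist(),end=' ')
G=R.from_matrix(np.c_[[-np.sin(p[2]),np.cos(p[2]),0],[np.cos(p[2]),np.sin(p[2]),0],[0,0,-1.]])
print("\nhandle:",totool(s,stand(p,[[-.105,0,.122]])),"turn",(R.from_quat(s["eef_rot"]).inv()*G).as_rotvec(),s["joint_positions"].round(2))
E
```

```text
0.0386337689752698 [-0.244065    0.23652193 -0.59378927] [ 0.5875085  -0.1658814   0.21900587]
wrist expected [315.3 176. ] red 316.9 176.1 n 497 box 310 323 157 195 tilt 0.002
side expected [336.5 273.1] red 336.4 270.9 n 36 box 334 339 267 275 tilt 0.312
scene expected [328.9 228.5] red 329.3 226.9 n 27 box 327 332 224 230 tilt -0.298
[[309.8, 198.4], [309.7, 159.6], [324.5, 198.4], [324.9, 159.7], [309.6, 199.8], [309.5, 160.0], [324.7, 199.8], [325.0, 160.1]]
[317 180]
130 [128, 127, 130] 134 [128, 128, 129] 138 [128, 127, 130] 142 [130, 130, 131] 146 [129, 128, 130] 150 [128, 129, 130] 154 [125, 125, 128] 158 [60, 63, 70] 162 [169, 51, 48] 166 [183, 61, 58] 170 [182, 60, 56] 174 [182, 58, 54] 178 [181, 57, 53] 182 [183, 59, 55] 186 [183, 58, 54] 190 [182, 58, 54] 194 [182, 56, 54] 198 [154, 43, 40] 202 [62, 65, 71] 206 [128, 128, 130] 210 [129, 128, 131] 214 [129, 127, 131] 218 [129, 129, 130] 222 [145, 150, 151] 226 [157, 162, 163] 
handle: [[ 0.19554622 -0.00962211  0.09353586]] turn [-0.00097211 -0.00088301  0.00385375] [ 0.62  0.35 -0.54  1.49  0.18  1.35  0.39]
```

The pin lies in both notches: the red grip spans rows 160–199 and is centred at column 317, as predicted. Now I'll go to the handle.

{"method": "step_arm", "body": {"deltas": [[[0, 0, 0.004, 0.03, -0.002, 0.005, 40], [0, 0, 0.004, 0.07, -0.004, 0.015, 40], [0, 0, 0.004, 0.115, -0.006, 0.03, 40], [0, 0, 0.004, 0.16, -0.008, 0.045, 40], [0, 0, 0.004, 0.185, -0.0095, 0.055, 40], [0, 0, 0.004, 0.1955, -0.0095, 0.06, 40], [0, 0, 0.004, 0.1955, -0.0095, 0.06, 40]]]}}

```text
time: 12.48
ee_pos: [0.5161, 0.0178, 0.1557]
eef_rot: [0.588, 0.809, -0.0, -0.0]
ft_force: [0.5, -0.5, -0.1]
width: 0.0346
grip_force: 0.0
```

```bash
python3 - <<'E'
from h import *
from bench import cams,readout
s=readout.read_state();p=np.load("p.npy");c=cams.camera("wrist");o,Rm=wristcam(c,s)
print("to bar:",totool(s,stand(p,[[-.105,0,.122]])))
e=proj(c,stand(p,[[-.105,y,.122] for y in(-.04,0,.03,.04)]),o,Rm);print(e.round(1))
g=c["img"].mean(2)
for u,v in e[1:]:
    v=int(v)
    if 0<=v<480:print(v,"dark cols",[int(x) for x in range(240,400) if g[v,x]<45])
E
```

```text
to bar: [[ 0.001016   -0.00043435  0.03365626]]
[[316.6 331. ]
 [316.4 269.4]
 [316.3 219.1]
 [316.3 201.5]]
269 dark cols [304, 305, 306, 307, 308, 309, 310, 311, 312, 313, 314, 315, 316, 317, 318, 319, 320, 321, 322, 323]
219 dark cols [304, 305, 306, 307, 308, 309, 310, 311, 312, 313, 314, 315, 316, 317, 318, 319, 320, 321, 322]
201 dark cols [351, 352]
```

{"method": "step_arm", "body": {"deltas": [[[0, 0, 0, 0, -0.0018, 0.015, 40], [0, 0, 0, 0, -0.0018, 0.03, 40], [0, 0, 0, 0, -0.0018, 0.042, 40], [0, 0, 0, 0, -0.0018, 0.05, 40], [0, 0, 0, 0, -0.0018, 0.05, 40], [0, 0, 0, 0, -0.0018, 0.05, 20], [0, 0, 0, 0, -0.0018, 0.05, 8], [0, 0, 0, 0, -0.0018, 0.05, 4], [0, 0, 0, 0, -0.0018, 0.05, 4], [0, 0, 0, 0, -0.0018, 0.05, 4]]], "squeeze": 30}}

```text
time: 13.78
ee_pos: [0.5137, 0.0167, 0.106]
eef_rot: [0.588, 0.809, -0.001, -0.001]
ft_force: [-4.1, -2.1, 3.8]
width: 0.0111
grip_force: 30.0
```

{"method": "step_arm", "body": {"deltas": [[[0, 0, 0, 0, 0, 0, 4], [0, 0, 0, 0, 0.0013, -0.0026, 4], [0, 0, 0, 0, 0.0027, -0.0052, 4], [0, 0, 0, 0, 0.0042, -0.0077, 4], [0, 0, 0, 0, 0.0057, -0.0102, 4], [0, 0, 0, 0, 0.0057, -0.0102, 4]]], "squeeze": 45}}

```text
time: 14.52
ee_pos: [0.5185, 0.0183, 0.1157]
eef_rot: [0.588, 0.809, -0.002, -0.001]
ft_force: [-8.6, -2.7, -0.2]
width: 0.0106
grip_force: 45.0
```

```bash
cat > bar.py <<'E'
from h import *
from bench import cams,readout
s=readout.read_state();p=np.load("p.npy");b=R.from_euler('z',-p[2]).apply(s["ee_pos"]-np.r_[p[:2],0])
print("stand TCP",b.round(4),s["ft_force"].round(1),s["width"],s["grip_force"],"theta",np.arctan2(b[2]+.0165-.07,-b[0])-np.arctan2(52,105))
E
python3 bar.py
```

```text
stand TCP [-0.1021 -0.0012  0.1157] [-8.6 -2.7 -0.2] 0.010605562224597995 44.982706904411316 theta 0.08689636760518005
```

{"method": "step_arm", "body": {"deltas": [[[0, 0, 0, 0, 0.0015, -0.0048, 4], [0, 0, 0, 0, 0.0052, -0.0096, 4], [0, 0, 0, 0, 0.009, -0.0141, 4], [0, 0, 0, 0, 0.0129, -0.0185, 4], [0, 0, 0, 0, 0.017, -0.0226, 4], [0, 0, 0, 0, 0.0213, -0.0266, 4], [0, 0, 0, 0, 0.0213, -0.0266, 4], [0, 0, 0, 0, 0.0213, -0.0266, 4]]]}}

```text
time: 15.52
ee_pos: [0.5394, 0.0252, 0.1437]
eef_rot: [0.588, 0.809, -0.001, -0.001]
ft_force: [-11.6, -2.6, 7.3]
width: 0.0105
grip_force: 45.0
```

```bash
python3 bar.py
```

```text
stand TCP [-0.0801 -0.0011  0.1437] [-11.6  -2.6   7.3] 0.010540192709038772 45.04296004772186 theta 0.38462517989134803
```

{"method": "step_arm", "body": {"deltas": [[[0, 0, 0, 0, 0.003, -0.0045, 4], [0, 0, 0, 0, 0.008, -0.0081, 4], [0, 0, 0, 0, 0.0129, -0.0113, 4], [0, 0, 0, 0, 0.0179, -0.0144, 4], [0, 0, 0, 0, 0.0231, -0.0172, 4], [0, 0, 0, 0, 0.0284, -0.0198, 4], [0, 0, 0, 0, 0.0284, -0.0198, 4], [0, 0, 0, 0, 0.0284, -0.0198, 4], [0, 0, 0, 0, 0.0284, -0.0198, 4], [0, 0, 0, 0, 0.0284, -0.0198, 4]]]}}

```text
time: 16.77
ee_pos: [0.5676, 0.0343, 0.1638]
eef_rot: [0.588, 0.809, -0.0, 0.0]
ft_force: [-8.3, -2.1, 5.5]
width: 0.011
grip_force: 45.0
```

```bash
python3 bar.py; cat > br.py <<'E'
from h import *
from bench import cams,readout
import cv2
p=np.load("p.npy");t=.69
def tray(P):
    P=np.atleast_2d(P);Q=P@R.from_euler('y',t).as_matrix().T+[0,0,.07];return stand(p,Q)
s=readout.read_state()
for n in("scene","side","wrist"):
    c=cams.camera(n);o,Rm=wristcam(c,s) if n=="wrist" else (c["origin"],R.from_quat(c["rotation"]).as_matrix())
    h=cv2.cvtColor(c["img"],cv2.COLOR_RGB2HSV)
    m=((h[...,0]>14)&(h[...,0]<28)&(h[...,1]>120)&(h[...,2]>60)).astype(np.uint8)
    e=proj(c,tray([[0,0,.01],[.049,0,.003]]),o,Rm);print(n,"hinge,nose px",e.round(0).tolist())
    k,l,st,ce=cv2.connectedComponentsWithStats(m)
    for j in range(1,k):
        u,v=ce[j]
        if st[j,4]<4:continue
        # intersect ray with tray plane z=.009
        d=Rm@np.array([(u-c["cx"])/c["fx"],-(v-c["cy"])/c["fy"],-1]);w=R.from_euler('z',p[2])*R.from_euler('y',t)
        O=w.inv().apply(o-np.r_[p[:2],.07]);D=w.inv().apply(d);X=O+D*(.009-O[2])/D[2]
        if np.linalg.norm(X[:2])<.12:print("  area",st[j,4],"tray xy mm",(X[:2]*1e3).round(0),"dist nose",round(np.hypot(X[0]-.049,X[1])*1e3))
E
python3 br.py
```

```text
stand TCP [-0.0505 -0.0012  0.1638] [-8.3 -2.1  5.5] 0.010955866568266272 44.981839656829834 theta 0.6813370865306897
scene hinge,nose px [[280.0, 249.0], [270.0, 255.0]]
  area 9 tray xy mm [ -9. -22.] dist nose 62
  area 33 tray xy mm [8. 4.] dist nose 41
side hinge,nose px [[349.0, 226.0], [358.0, 232.0]]
  area 4 tray xy mm [ 4. 16.] dist nose 47
wrist hinge,nose px [[396.0, 245.0], [427.0, 233.0]]
  area 339 tray xy mm [ 8. 23.] dist nose 47
  area 996 tray xy mm [12. -3.] dist nose 37
  area 148 tray xy mm [-103.  -17.] dist nose 153
  area 126 tray xy mm [-36. -35.] dist nose 92
  area 6 tray xy mm [-106.  -34.] dist nose 159
  area 79 tray xy mm [-104.  -43.] dist nose 159
  area 69 tray xy mm [-35. -70.] dist nose 109
  area 5061 tray xy mm [-82. -74.] dist nose 151
```

```bash
cat > asc.py <<'E'
exec(open("br.py").read().split("s=readout")[0])
s=readout.read_state()
for n in("scene","side","wrist"):
    c=cams.camera(n);o,Rm=wristcam(c,s) if n=="wrist" else (None,None)
    xs=np.arange(-.076,.053,.004);ys=np.arange(.056,-.058,-.004)
    X,Y=np.meshgrid(xs,ys);e=proj(c,tray(np.c_[X.ravel(),Y.ravel(),np.full(X.size,.009)]),o,Rm).astype(np.float32)
    I=cv2.remap(c["img"],e[:,0].reshape(X.shape),e[:,1].reshape(X.shape),cv2.INTER_LINEAR)
    h=cv2.cvtColor(I,cv2.COLOR_RGB2HSV);g=I.mean(2)
    print(n)
    for a,row in enumerate(I):print("".join("B" if 12<h[a,b,0]<30 and h[a,b,1]>90 else ("#" if g[a,b]<45 else ".") for b in range(len(xs))))
E
python3 asc.py
```

```text
scene
.................................
.................................
.................................
.................................
.................................
.................................
.................................
.................................
.................................
.................................
................BBBBBBBBBB.......
................BBBBBBBBBBBB.....
.................BBBBBBBBBBB.....
.................BBBBBBBBBBB.....
..................BBBBB...B......
..................BBBBB..........
..................BBBBBB.........
...............BBBBBBBBB.........
..............BBBBBBBBB..........
...............BBBBBB............
...............BBBBB.............
................BBBB.............
..................B..............
.................................
.................................
.................................
.................................
....#............................
....#............................
side
.................................
.................................
.................................
.
[... 1174 characters left out ...]
......BBBBBB........
####...............BBBBBB........
####................BB.B.........
####..............BBBB...BB......
####..............BB.BB.BBBBB....
####.............BBBBBBBBBBBBB...
####..............BBBBBBBBBBBB...
####...............BBBB..BB.B....
####................BBBB.........
########...........BBBBBB........
########...........BBBBBB........
########..####...BBBBBBBB........
#########.#########B.BBB.........
.########.B############..........
.....####BB################......
........#BBB###################..
..........BB#####################
..........BB#####################
...........B#..##################
##.........B#.....###############
#####......B.........############
```

{"method": "step_arm", "body": {"deltas": [[[0, 0, 0, 0, 0.003, -0.002, 4], [0, 0, 0, 0, 0.0065, -0.0042, 4], [0, 0, 0, 0, 0.0065, -0.0042, 4], [0, 0, 0, 0, 0.0065, -0.0042, 4], [0, 0, 0, 0, 0.0065, -0.0042, 4], [0, 0, 0, 0, 0.0065, -0.0042, 4], [0, 0, 0, 0, 0.0065, -0.0042, 4], [0, 0, 0, 0, 0.0065, -0.0042, 4]]]}}

```text
time: 18.08
ee_pos: [0.5735, 0.0364, 0.1669]
eef_rot: [0.588, 0.809, 0.0, 0.0]
ft_force: [-4.5, 0.2, -1.8]
width: 0.0106
grip_force: 45.0
```

```bash
python3 bar.py; sed -i 's/t=.69/t=.75/' br.py; python3 asc.py | sed '/^side/,/^wrist/d'; python3 red.py | grep -v wrist
```

```text
stand TCP [-0.0442 -0.0011  0.1669] [-4.5  0.2 -1.8] 0.010635633031544097 44.97903764247894 theta 0.7391480682842956
scene
.................................
.................................
.................................
.................................
.................................
.................................
.................................
.................................
.................................
.................................
.................................
................BBB..BBBBB.......
.................BBBBBBBBBB......
.................BBBBB.BBBBB.....
.................BBBBB...........
.................BBBBBB..........
.................BBBBBB..........
..............BBBBBBBBBB.........
..............BBBBBBBBB..........
..............BBBBBB.............
...............BBBBB.............
................BBBB.............
..................B..............
.................................
.................................
.................................
.................................
.................................
.........................
[... 550 characters left out ...]
..
#####...............BBBB.........
######.............BBBBBB........
#########..........BBBBBB........
##########..##...BBBBBBBB........
##########..######BB.BBB.........
..########..#########B...........
.....######BB############........
........###BB################....
............BB###################
............BB###################
............BB###################
##..........BB#..################
#####........B#.....#############
0.010747250670047382 [-4.67318239 -0.19710792 -1.45284155] [0.57352626 0.0362905  0.16690129]
side expected [336.5 273.1] red 336.4 270.8 n 37 box 334 339 267 275 tilt 0.274
scene expected [328.9 228.5] red 329.3 226.9 n 27 box 327 332 224 230 tilt -0.298
```

```bash
python3 -c "
from bench import r;print(r.close_job())"
```

```text
the job is handed in; nothing more can be done
None
```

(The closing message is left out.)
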